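Shut the rivet case and bring out the deburring tool

ROBOT

A 6-joint arm with a two-finger parallel gripper is mounted at the origin on the work surface; the furniture and walls round the work are solid. World frame = base frame: x ahead of the robot, y to its left, z up, the work surface at z = 0. Lengths are in m, angles in rad, forces in N, time in s.
With the tool pointing down it reaches from about 0.35 to 0.975 m from the base axis. Payload 4.9 kg.
Tool frame: the origin (TCP) lies midway between the tips of the shut fingers; the grasp point (between the pads) lies ctrl.grip_depth behind it (ctrl.grip_depth is the distance from the TCP to the grasp point, in m); y points along the fingers, z is the direction in which the jaws open and shut, and the axes are right-handed (so a half turn about y gives the same grasp; the last joint's range is limited). The gripper opens to 85 mm and grips with 20 to 120 N. Pads are 22 mm wide; open, the fingers measure 114 mm over their backs; the gripper's body (76 mm by 85 mm) begins 54 mm behind the grasp point. The pads swing forward as they close: fully open they stand 13 mm farther back than shut.
Start: joints at [0.984, 0.053, 1.613, -0, 1.476, -0.119], TCP at [0.282, 0.558, 0.231] pointing down, gripper open.
Joint ranges: [-3.01, 3.01], [-1.01, 2.22], [0.06, 2.58], [-1.02, 4.17], [0.09, 2.62], [-3.14, 3.14]. Speed limits (rad/s): [2.57, 2.57, 3.14, 3.14, 3.14, 3.14].

INTERFACE

Orientations are given as a rotation vector (axis times angle).
In Python, from station import ctrl gives the robot as it stands.
- The arm moves only by the tool jog_arm, never from a script. Its argument "moves" is a list of rows, each a list of 6 numbers: the shift along the tool's x, y, z in mm, then the turn, a rotation vector about the tool's x, y, z in rad. In form: [[x, y, z, wx, wy, wz], ...]. A call has 1 to 12 rows; each row shifts and turns the commanded pose from where the row before left it, along the tool's axes as they then stand; what a row does not reach is not made up. A row lasts 1/10 s, in which the tool goes at most 50 mm and 8.59 degrees, less where a joint would pass 70% of its speed; a pose out of reach is approached as far as the arm can. A call is refused whole if a number of a shift passes 50 or a number of a turn 0.15, either way. A call with a gripper value outside its range is refused whole. "grip" is the finger opening in mm, from 0 to 85.4, set as the call begins (left out, the last holds). The fingers move at their own pace and stop on an object; "grip_force" is the grip in N (left out, the last holds). Time passes only in rows, so rows that do not move let the fingers close. It gives the time, the measured TCP pose, the force and the opening at its end, in the units of the state.
- ctrl.get_obs(): the state, without advancing time (a new reading comes with each control period).
- ctrl.get_image(name): name is "side" or "top" or "wrist"; returns the picture (400x640x3 uint8, red, green, blue); there is no depth.
- ctrl.camera_params(name): a dict with "fx", "fy", "cx", "cy" (pixels), "D" ([k1, k2, p1, p2, k3] as OpenCV has them; the pictures are not rectified), "pose" (4x4, takes a point from camera to world coordinates); the wrist camera has in their place "T_tool_cam" (4x4, takes a point from camera to tool coordinates, whose origin is the TCP and whose axes are the tool frame's). Camera axes: x right, y up, looking along -z (the intrinsics and any distortion apply to the point x, -y, -z); pixel columns grow to the right and rows downward; lengths in m; the calibration is good to about 2 mm. A picture is of the moment at which its call begins: read the wrist's pose just before it. camera_params takes no time and is no camera call.
- ctrl.finish_job(): hands the job in, once; it reports no verdict.
The state is a dict: "t": time; "q": joint angles; "dq": joint speeds; "effort": joint torques, N m; "tool_pos": TCP position; "tool_rot": TCP orientation; "contact_force": force on the tool from outside, world axes, zero at the start; "wrist_torque": the same for the moment, N m; "opening": finger opening in m.
Only numpy, scipy, OpenCV 4.12 (cv2) and the standard library are available. Lean on these libraries where they do the work, as an engineer would, in place of code of your own. Each camera call takes 0.05 s, during which the arm holds its last target. There are 200 camera calls.

TASK

The angle clip is about to be deburred: first swing the rivet case's open lid all the way shut so that no chips get among the rivets, then draw the blue-handled deburring tool out of its slanted holder, turn it level and hold it up in the air, at least 20 cm above the bench, ready to be used. Finish while still gripping it there, holding it still and touching nothing else with it; leave the punch in the holder and the angle clip where it lies.

Things in the scene. Friction and masses are not known exactly. Their poses are not given: they have to be found in the camera images.
- case_lid (a joint): Hinge angle of the rivet case's lid: 0 shut, grows as it opens (1.57 upright, 1.83 at most). The clear lid is a 2 mm plate, 128 mm from hinge to front edge, 192 mm wide; two black latches on its front edge need not be worked. Stiff hinge: the lid stays where it is left and yields to 0.5 to 2 N near its free edge.
- case_hinge (a point): Middle of the lid's hinge line, 35 mm up, at the back of the low red rivet case (135 deep x 192 wide x 40 mm high, fixed). x points from the case's front to its back (roughly away from the robot), y along the hinge, z up; the case lies 130 mm towards -x, 96 mm to each side. At lid angle q the free edge is at (-0.128 cos q, 0, 0.128 sin q) here.
- lid_edge (a point): Middle of the lid's free (front) edge, on its outer face; moves with the lid (37 mm above the bench when shut). Axes as those of the case when shut.
- deburrer_centre (a point): Centre of the deburring tool, 126 mm long, on its axis. y runs along it: round blue handle (15 mm thick) from -37 to +63 mm, thin steel tip (4 mm) from -37 to -63. At the start it sits tip down in its bore, handle end up, leaning 45 degrees to the robot's side; the handle shows from -5 to +63 mm: grip it near +30. 25 to 50 g.
- holder: Slanted tool holder: pale wooden block, grey cheeks, grey base plate 110 x 154 x 10 mm, fixed, about 90 mm high; origin mid underside, z up. Two bores 18 mm wide, 55 mm deep at y = +40 mm (deburring tool) and -40 mm (punch); their axis out of the mouth is (-0.707, 0, 0.707) here, so the tools lean to -x (robot's side).
- bore_mouth (a point): Centre of the mouth of the deburring tool's bore in the holder, 73 mm above the bench; axes as the holder's.
- punch: Steel centre punch, 12 mm thick, 108 mm long, standing in the holder's other bore 80 mm beside the deburring tool; to be left there. Origin at mid-length on its side.
- angle_0: Drilled aluminium angle clip, 75 x 25 x 20 mm, lying loose on the bench; leave alone. Origin under its centre.
Things that resemble listed ones, but are neither listed nor needed, are in the scene too. There is more than one size of the part that bears deburrer_centre; the job needs the smallest.

How it is judged:
By the outcome, as a careful person would: the job done as asked, in the order asked, and still so for the second after the job is handed in, while the arm keeps its last pose, push and grip.
It also fails if it takes over 58 s, if anything falls off the work surface, if the arm or the gripper's body presses on something with over 40 N, if the wrist force passes 120 N, or if a joint passes its speed limit or range.

## Working session

There is one attempt and no reset: what is moved stays moved. The work goes in short steps, Python scripts to look and compute and a tool call to move; the robot and the scene stay as the last step left them, time stands still between calls to the robot, and variables do not carry over. Pictures are saved under pics/ and viewed, about 8 in all and at most 12, crops included, and the job is handed in when it is done.

Besides the shell and the picture viewer there is one more tool, called after "Request:" by a JSON object that holds its "api" and its "payload". jog_arm: Moves the arm, as the interface text tells. Its arguments: {"type":"object","properties":{"moves":{"type":"array","items":{"type":"array","items":{"type":"number"}}},"grip":{"type":"number"},"grip_force":{"type":"number"}},"required":["moves"]}

```bash
mkdir -p pics; ls; cat > h.py <<'E'
import numpy as np, cv2
from scipy.spatial.transform import Rotation as R
from station import ctrl
def par(n,obs=None):
    c=ctrl.camera_params(n)
    if n=="wrist":
        o=obs or ctrl.get_obs(); T=np.eye(4); T[:3,:3]=R.from_rotvec(o["tool_rot"]).as_matrix(); T[:3,3]=o["tool_pos"]
        c["pose"]=T@np.array(c["T_tool_cam"])
    K=np.array([[c["fx"],0,c["cx"]],[0,c["fy"],c["cy"]],[0,0,1.]]); return K,np.array(c["D"],float),np.array(c["pose"])
def ray(P,uv):
    K,D,T=P; u=cv2.undistortPoints(np.array([[uv]],float),K,D)[0,0]
    d=T[:3,:3]@np.array([u[0],-u[1],-1]); return T[:3,3],d/np.linalg.norm(d)
def onz(P,uv,z):
    o,d=ray(P,uv); return o+d*(z-o[2])/d[2]
def tri(rs):
    A=sum(np.eye(3)-np.outer(d,d) for o,d in rs); b=sum((np.eye(3)-np.outer(d,d))@o for o,d in rs)
    p=np.linalg.solve(A,b); return p,[np.linalg.norm(np.cross(d,p-o)) for o,d in rs]
def proj(P,p):
    K,D,T=P; c=np.linalg.inv(T)@np.append(p,1); c=c[:3]*[1,-1,-1]
    return cv2.projectPoints(c.reshape(1,3),np.zeros(3),np.zeros(3),K,D)[0][0,0]
def save(n,name): 
    im=ctrl.get_image(n); cv2.imwrite("pics/"+name,im[:,:,::-1]); return im
E
python3 - <<'E'
from h import *
save("top","top0.png");save("side","side0.png")
o=ctrl.get_obs();print(o);print(ctrl.grip_depth)
for n in("top","side"):print(par(n)[2].round(3).tolist())
print(R.from_rotvec(o["tool_rot"]).as_matrix().round(3), ctrl.camera_params("wrist"))
E
```

```text
pics
{'t': 0.1, 'q': array([ 9.83993972e-01,  5.33142891e-02,  1.61419857e+00,  4.75578099e-06,
        1.47601160e+00, -1.18996230e-01]), 'dq': array([-0.00036652, -0.00221697, -0.00477457, -0.00088855, -0.00260637,
       -0.00088031]), 'effort': array([ 1.09610017e-03, -3.94903851e+01, -3.71362174e+01, -9.45164032e-06,
        3.98937904e-03,  1.74031200e-06]), 'tool_pos': array([0.28150105, 0.55736133, 0.23014642]), 'tool_rot': array([-1.54131267,  0.36743041, -0.36636647]), 'contact_force': array([-0.55619523,  0.09296886,  0.32535002]), 'wrist_torque': array([ 0.00068576,  0.03967275, -0.02687465]), 'opening': 0.08537961596730402}
0.0187
[[0.024, 0.984, -0.179, 0.259], [-1.0, 0.022, -0.01, -0.005], [-0.006, 0.179, 0.984, 1.174], [0.0, 0.0, 0.0, 1.0]]
[[0.726, -0.465, 0.507, 1.049], [0.688, 0.497, -0.529, -0.621], [-0.006, 0.733, 0.681, 0.868], [0.0, 0.0, 0.0, 1.0]]
[[ 0.893 -0.001  0.451]
 [-0.451 -0.002  0.893]
 [-0.    -1.    -0.002]] {'fx': 353.0914976560992, 'fy': 353.0914976560992, 'cx': 316.28966925341126, 'cy': 198.51397279544997, 'D': array([-0.00795836,  0.        ,  0.        ,  0.        ,  0.        ]), 'T_tool_cam': array([[-3.00840506e-04, -9.46557179e-01, -3.22535914e-01,
        -8.35671199e-02],
       [-6.10608483e-04,  3.22536042e-01, -9.46556986e-01,
        -1.42240546e-01],
       [ 9.99999768e-01, -8.78195176e-05, -6.75007749e-04,
        -8.30852078e-04],
       [ 0.00000000e+00,  0.00000000e+00,  0.00000000e+00,
         1.00000000e+00]])}
```

View pics/top0.png

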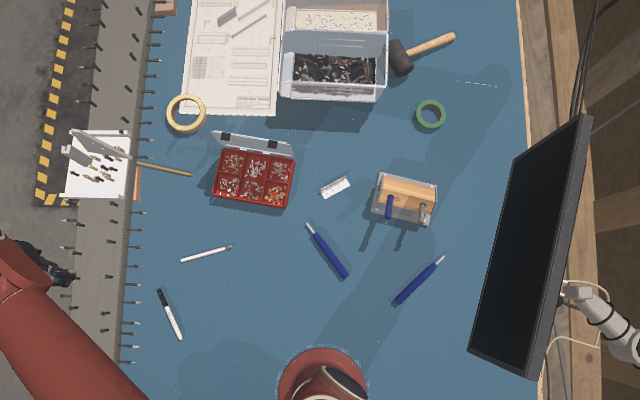

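View pics/side0.png

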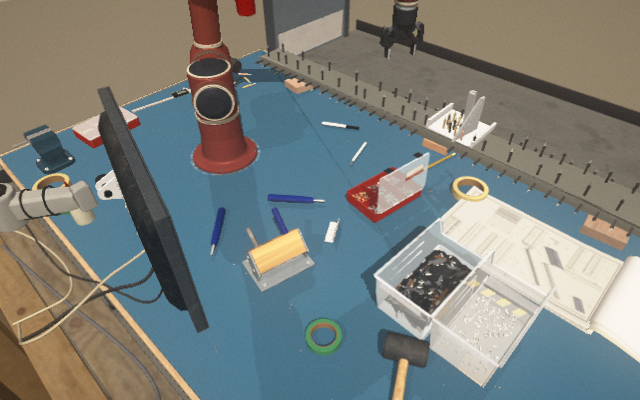

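Top view: the deburrer candidates are the blue tools lying loose at (327,250) and (420,280), both longer, and the one in the holder at (389,207). I choose the last, with the punch beside it at (422,212). The case is at (253,178) with its lid upright at the back, and the clip is at (335,187). Next is a close crop to check.

```bash
python3 - <<'E'
from h import *
t=cv2.imread("pics/top0.png");s=cv2.imread("pics/side0.png")
f=lambda im,x,y,w,h,k:cv2.resize(im[y:y+h,x:x+w],None,fx=k,fy=k,interpolation=cv2.INTER_CUBIC)
a=np.hstack([f(t,200,120,100,100,4),f(t,350,160,100,100,4)])
b=np.hstack([f(s,335,140,100,85,4)[:200*2-60],f(s,225,205,100,85,4)])[:, :800]
im=np.vstack([f(a,0,0,800,400,.75),f(b,0,0,800,340,.75)]);print(im.shape)
cv2.imwrite("pics/crop1.png",im)
P=par("top")
for n,uv,z in[("bigblue",(327,250),.01),("b2",(420,280),.01),("clip",(335,187),.01),("rail",(135,160),.02),("bin",(285,100),.05),("mon",(470,350),.1)]:print(n,onz(P,uv,z).round(3))
E
```

```text
(555, 600, 3)
bigblue [ 0.346 -0.006  0.01 ]
b2 [ 0.277 -0.239  0.01 ]
clip [ 0.508 -0.023  0.01 ]
rail [0.567 0.503 0.02 ]
bin [0.727 0.111 0.05 ]
mon [ 0.119 -0.335  0.1  ]
```

View pics/crop1.png

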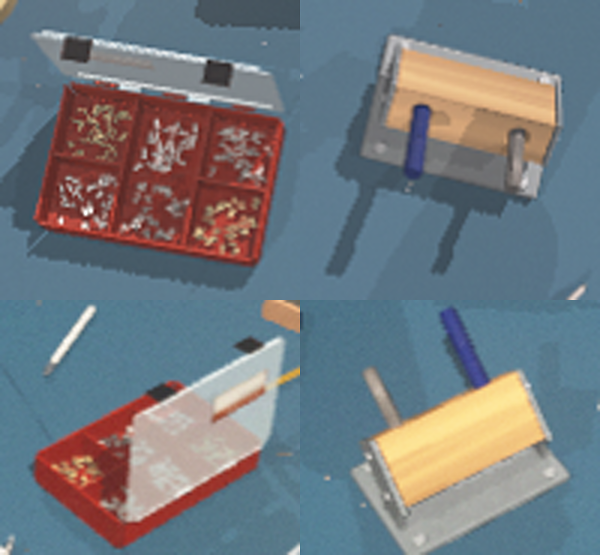

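```bash
cat >> h.py <<'E'
E
python3 - <<'E'
from h import *
T=par("top");S=par("side")
c=lambda o,x,y:(o[0]+(x-1)/3,o[1]+(y-1)/3)
tc=lambda x,y:c((200,120),x,y); th=lambda x,y:c((350,160),x,y)
sc=lambda x,y:c((335,140),x,y-300); sh=lambda x,y:c((225,205),x-300,y-300)
for n,p in[("FL",(40,218)),("FR",(258,253)),("BR",(285,122)),("BL",(66,88))]:print(n,onz(T,tc(*p),.04).round(3))
for n,a,b in[("lidR",(272,75),(131,413)),("lidL",(33,35),(283,341))]:print(n,*tri([ray(T,tc(*a)),ray(S,sc(*b))]))
print("lidLz",onz(T,tc(33,35),.16),"lidRz",onz(T,tc(272,75),.16))
# tool end
for n,a,b in[("toolend",(414,175),(447,312)),("toolin",(422,110),(480,383)),("punchend",(515,184),(372,372))]:print(n,*tri([ray(T,th(*a)),ray(S,sh(*b))]))
# base plate corners z=.01
for n,a in [("fl",(361,163)),("fr",(533,197)),("bl",(390,36)),("br",(561,75))]:print(n,onz(T,th(*a),.01).round(3))
for n,a in [("s1",(350,474)),("s2",(408,553)),("s3",(571,462))]:print(n,onz(S,sh(*a),.01).round(3))
E
```

```text
FL [0.481 0.284 0.04 ]
FR [0.456 0.099 0.04 ]
BR [0.569 0.081 0.04 ]
BL [0.595 0.269 0.04 ]
lidR [0.57058842 0.08295516 0.16880053] [np.float64(0.0009770781863803087), np.float64(0.0009770781863803297)]
lidL [0.60214635 0.26938459 0.15920317] [np.float64(0.0006525183882687754), np.float64(0.0006525183882687865)]
lidLz [0.60136197 0.26868062 0.16      ] lidRz [0.57258779 0.08300635 0.16      ]
toolend [ 0.45707081 -0.27208679  0.24256443] [np.float64(0.08257658044466701), np.float64(0.08257658044466681)]
toolin [ 0.50811829 -0.28966409  0.21791441] [np.float64(0.0824699343544178), np.float64(0.08246993435441771)]
punchend [ 0.45286238 -0.3413468   0.23503255] [np.float64(0.08489317533013223), np.float64(0.08489317533013226)]
fl [ 0.446 -0.37   0.01 ]
fr [ 0.419 -0.52   0.01 ]
bl [ 0.558 -0.4    0.01 ]
br [ 0.527 -0.552  0.01 ]
s1 [ 0.418 -0.262  0.01 ]
s2 [ 0.515 -0.281  0.01 ]
s3 [ 0.545 -0.124  0.01 ]
```

```bash
python3 - <<'E'
from h import *
T=par("top");S=par("side")
th=lambda x,y:(350+(x-301)/3,160+(y-1)/3); sh=lambda x,y:(225+(x-301)/3,205+(y-301)/3)
for n,a,b in[("toolend",(414,175),(447,312)),("toolin",(422,110),(480,383)),("punchend",(515,184),(372,372))]:print(n,*tri([ray(T,th(*a)),ray(S,sh(*b))]))
for n,a in [("fl",(361,163)),("fr",(533,197)),("bl",(390,36)),("br",(561,75))]:print(n,onz(T,th(*a),.01).round(3))
for n,a in [("fr",(350,474)),("br",(408,553)),("bl",(571,462))]:print(n,onz(S,sh(*a),.01).round(3))
print(T[0],S[0])
E
```

```text
toolend [ 0.41678497 -0.14244893  0.11570489] [np.float64(0.0023698638334148205), np.float64(0.0023698638334147056)]
toolin [ 0.47296754 -0.15589166  0.08047675] [np.float64(0.0005791353799311816), np.float64(0.0005791353799311798)]
punchend [ 0.41340889 -0.22316178  0.10219475] [np.float64(0.002496066227445414), np.float64(0.0024960662274452934)]
fl [ 0.44  -0.113  0.01 ]
fr [ 0.414 -0.259  0.01 ]
bl [ 0.551 -0.138  0.01 ]
br [ 0.521 -0.285  0.01 ]
fr [ 0.418 -0.262  0.01 ]
br [ 0.515 -0.281  0.01 ]
bl [ 0.545 -0.124  0.01 ]
[[463.29634686   0.         323.03630063]
 [  0.         463.29634686 201.27393892]
 [  0.           0.           1.        ]] [[429.97658804   0.         322.03188523]
 [  0.         429.97658804 201.34539695]
 [  0.           0.           1.        ]]
```

Holder centre is about (0.48,-0.20), yaw -0.19. The tool's grip point is about (0.440,-0.146,0.098). The case hinge is about (0.585,0.177), yaw -0.16, with the lid about upright. First I go behind the lid with the fingers shut.

Request:
{"api": "jog_arm", "payload": {"moves": [[0, -15, 0, 0, -0.102, 0], [0, -20, 0, 0, -0.102, 0], [0, -15, 0, 0, -0.102, 0], [25, 0, -20, 0, 0, 0], [35, 0, -28, 0, 0, 0], [35, 0, -28, 0, 0, 0], [35, 0, -28, 0, 0, 0], [35, 0, -28, 0, 0, 0], [35, 0, -28, 0, 0, 0], [35, 0, -28, 0, 0, 0], [35, 0, -28, 0, 0, 0], [35, 0, -27, 0, 0, 0]], "grip": 0}}

```text
t: 1.3
tool_pos: [0.5444, 0.2672, 0.2807]
tool_rot: [-1.567, 0.128, -0.127]
contact_force: [0.4, 1.0, 0.6]
opening: 0.0001
```

Request:
{"api": "jog_arm", "payload": {"moves": [[35, 0, -27, 0, 0, 0], [35, 0, -27, 0, 0, 0], [35, 0, -27, 0, 0, 0], [25, 0, -25, 0, 0, 0], [15, 0, -8, 0, 0, 0], [0, 0, 0, 0, 0, 0], [0, 0, 0, 0, 0, 0]]}}

```text
t: 2.0
tool_pos: [0.668, 0.1338, 0.2808]
tool_rot: [-1.567, 0.128, -0.126]
contact_force: [0.3, -0.6, -0.3]
opening: -0.0002
```

```bash
python3 - <<'E'
from h import *
o=ctrl.get_obs();save("wrist","w1.png");print(o["t"],o["tool_pos"],R.from_rotvec(o["tool_rot"]).as_matrix().round(3),o["contact_force"],o["opening"])
P=par("wrist",o)
print(proj(P,np.array([.571,.083,.165])),proj(P,np.array([.602,.269,.163])))
E
```

```text
2.0 [0.6679591  0.1337569  0.28077905] [[ 0.987 -0.001  0.161]
 [-0.161  0.001  0.987]
 [-0.001 -1.     0.   ]] [ 0.33158718 -0.59020657 -0.26492429] -0.00023989666580962452
[221.72492063  72.78855693] [493.23534552  74.1906775 ]
```

View pics/w1.png

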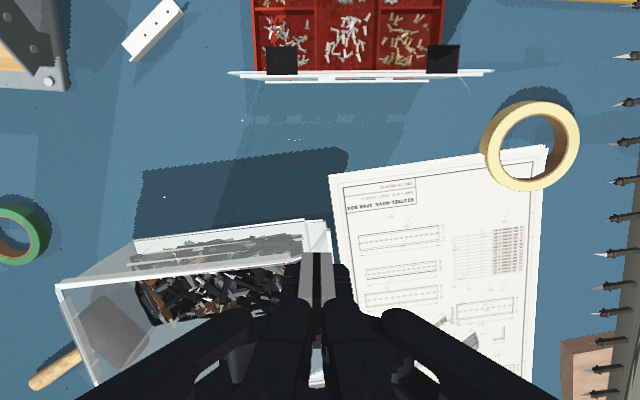

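The lid edge shows at (228,73)–(494,71), matching the prediction. The TCP is 34 mm too far back and sits over the bin, so I correct that and go down behind the lid.

Request:
{"api": "jog_arm", "payload": {"moves": [[-17, 0, 20, 0, 0, 0], [-17, 0, 20, 0, 0, 0], [0, 30, 0, 0, 0, 0], [0, 40, 0, 0, 0, 0], [0, 40, 0, 0, 0, 0], [0, 35, 0, 0, 0, 0], [0, 0, 0, 0, 0, 0]]}}

```text
t: 2.75
tool_pos: [0.636, 0.1789, 0.1295]
tool_rot: [-1.57, 0.135, -0.116]
contact_force: [-1.4, 0.1, 0.7]
opening: 0.0002
```

Request:
{"api": "jog_arm", "payload": {"moves": [[-10, 0, 0, 0, 0, 0], [-10, 0, 0, 0, 0, 0], [-10, 0, 0, 0, 0, 0], [-8, 0, 0, 0, 0, 0], [-8, 0, 0, 0, 0, 0], [-8, 2, 0, 0, 0, 0], [0, 0, 0, 0, 0, 0]]}}

```text
t: 3.45
tool_pos: [0.5871, 0.1869, 0.1344]
tool_rot: [-1.567, 0.127, -0.127]
contact_force: [-0.0, 0.0, 0.7]
opening: 0.0
```

Request:
{"api": "jog_arm", "payload": {"moves": [[-12, 2, 0, 0, 0, 0], [-12, 4, 0, 0, 0, 0], [-11, 5, 0, 0, 0, 0], [-11, 6, 0, 0, 0, 0], [-9, 8, 0, 0, 0, 0], [-9, 8, 0, 0, 0, 0], [-7, 10, 0, 0, 0, 0], [-7, 10, 0, 0, 0, 0], [-5, 11, 0, 0, 0, 0], [-4, 12, 0, 0, 0, 0], [0, 0, 0, 0, 0, 0]]}}

```text
t: 4.55
tool_pos: [0.4999, 0.2004, 0.0555]
tool_rot: [-1.568, 0.131, -0.123]
contact_force: [0.3, -0.5, 0.7]
opening: 0.0001
```

```bash
python3 - <<'E'
from h import *
s=save("side","s2.png");w=save("wrist","w2.png")[:,:,::-1];s=s[:,:,::-1]
a=cv2.resize(s[120:240,320:480],None,fx=3,fy=3);b=cv2.resize(w,(480,300))
cv2.imwrite("pics/c2.png",np.vstack([a,b[:240]]))
E
```

```text
(no output)
```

View pics/c2.png

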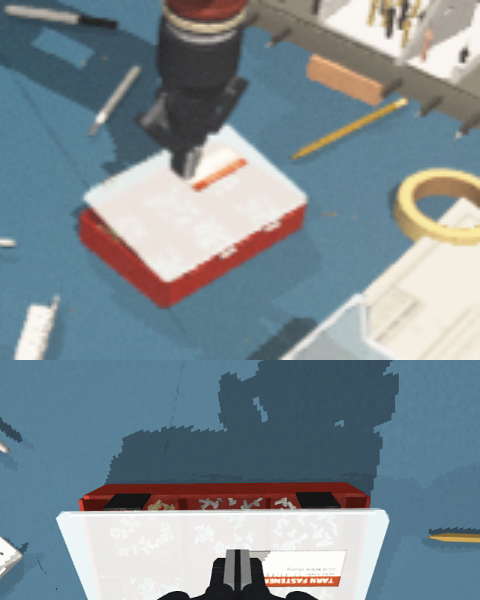

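The lid is following and is about 15° open under the fingers. Now I press it down gently.

Request:
{"api": "jog_arm", "payload": {"moves": [[-1, 8, 0, 0, 0, 0], [-1, 7, 0, 0, 0, 0], [0, 4, 0, 0, 0, 0], [0, 0, 0, 0, 0, 0]]}}

```text
t: 5.05
tool_pos: [0.4995, 0.2008, 0.0383]
tool_rot: [-1.568, 0.128, -0.126]
contact_force: [0.2, 0.2, -0.4]
opening: -0.0001
```

Request:
{"api": "jog_arm", "payload": {"moves": [[0, 2, 0, 0, 0, 0], [0, 0, 0, 0, 0, 0]]}}

```text
t: 5.25
tool_pos: [0.5, 0.2009, 0.0371]
tool_rot: [-1.567, 0.127, -0.127]
contact_force: [0.5, -0.4, 0.5]
opening: 0.0002
```

Request:
{"api": "jog_arm", "payload": {"moves": [[0, 2, 0, 0, 0, 0], [0, 0, 0, 0, 0, 0]]}}

```text
t: 5.45
tool_pos: [0.5003, 0.201, 0.0366]
tool_rot: [-1.567, 0.127, -0.126]
contact_force: [-3.6, -1.0, 7.8]
opening: 0.0002
```

Request:
{"api": "jog_arm", "payload": {"moves": [[0, 2, 0, 0, 0, 0], [0, 0, 0, 0, 0, 0]]}}

```text
t: 5.65
tool_pos: [0.5004, 0.2011, 0.0364]
tool_rot: [-1.568, 0.128, -0.126]
contact_force: [-9.1, -2.9, 18.7]
opening: -0.0001
```

Request:
{"api": "jog_arm", "payload": {"moves": [[0, -20, 0, 0, 0, 0], [0, -45, 0, 0, 0, 0], [0, -45, 0, 0, 0, 0], [0, -45, -20, 0, 0, 0], [-10, -40, -30, 0, 0, 0], [-10, -20, -40, 0, 0, 0], [-12, 0, -45, 0, 0, 0], [-12, 0, -45, 0, 0, 0], [-12, 0, -45, 0, 0.026, 0], [-12, 0, -45, 0, 0, 0], [-12, 0, -40, 0, 0, 0], [-6, 0, -36, 0, 0, 0]], "grip": 60}}

```text
t: 6.85
tool_pos: [0.3557, -0.1262, 0.2477]
tool_rot: [-1.566, 0.147, -0.149]
contact_force: [-0.0, -0.6, -0.7]
opening: 0.06
```

Request:
{"api": "jog_arm", "payload": {"moves": [[0, 0, 0, 0, 0, 0], [0, 0, 0, 0, 0, 0]]}}

```text
t: 7.05
tool_pos: [0.3567, -0.1251, 0.2476]
tool_rot: [-1.565, 0.149, -0.15]
contact_force: [0.1, 0.1, -0.4]
opening: 0.0602
```

```bash
python3 - <<'E'
from h import *
o=ctrl.get_obs();w=save("wrist","w3.png")[:,:,::-1];t=save("top","t3.png")[:,:,::-1]
print(o["tool_pos"],R.from_rotvec(o["tool_rot"]).as_matrix().round(3),o["opening"])
P=par("wrist",o);print([proj(P,np.array(p)).round() for p in[(.417,-.142,.121),(.464,-.151,.073)]])
cv2.imwrite("pics/c3.png",np.vstack([w,np.hstack([cv2.resize(t[120:220,200:300],(180,180)),np.zeros((180,460,3),np.uint8)])]))
E
```

```text
[ 0.35673166 -0.12512321  0.24758683] [[ 0.982  0.001  0.189]
 [-0.189  0.     0.982]
 [ 0.    -1.     0.   ]] 0.06020143466892897
[array([311., 259.]), array([312., 278.])]
```

View pics/c3.png

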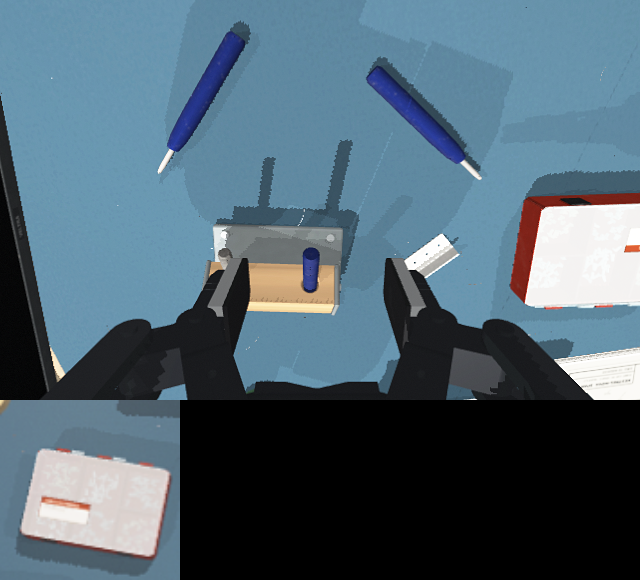

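The lid shows fully shut in the top crop. In the wrist view the deburrer's end is at (312,254) and its mouth at (310,285), against predictions of (311,259) and (312,278). That's within a few pixels, so I go down over the handle.

Request:
{"api": "jog_arm", "payload": {"moves": [[20, 0, -2, 0, 0, 0], [33, 0, -3, 0, 0, 0], [33, 0, 0, 0, 0, 0], [0, 30, 0, 0, 0, 0], [0, 40, 0, 0, 0, 0], [0, 40, 0, 0, 0, 0], [0, 35, 0, 0, 0, 0], [0, 22, 0, 0, 0, 0], [0, 0, 0, 0, 0, 0], [0, 0, 0, 0, 0, 0]]}}

```text
t: 8.15
tool_pos: [0.441, -0.1447, 0.0808]
tool_rot: [-1.566, 0.146, -0.145]
contact_force: [0.6, -0.1, 0.8]
opening: 0.06
```

```bash
python3 - <<'E'
from h import *
o=ctrl.get_obs();w=save("wrist","w4.png")[:,:,::-1];s=save("side","s4.png")[:,:,::-1]
print(o["tool_pos"],o["contact_force"])
cv2.imwrite("pics/c4.png",np.hstack([w[200:,160:480],cv2.resize(s[200:300,210:330],None,fx=3,fy=3)[:200]]) if 0 else np.vstack([w[150:,100:540],cv2.resize(s[190:300,210:330],(440,403))[:340]]))
E
```

```text
[ 0.44102017 -0.14467353  0.08081559] [ 0.59163085 -0.07909937  0.79329256]
```

View pics/c4.png

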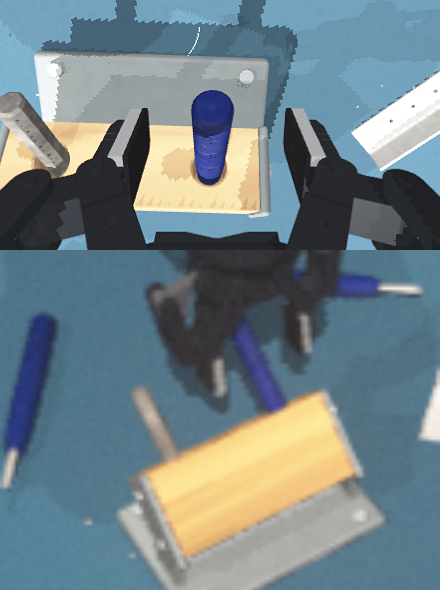

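The handle at (212,140) sits midway between the pads and the punch is clear. I close the fingers.

Request:
{"api": "jog_arm", "payload": {"moves": [[0, 0, 0, 0, 0, 0], [0, 0, 0, 0, 0, 0], [0, 0, 0, 0, 0, 0], [0, 0, 0, 0, 0, 0], [0, 0, 0, 0, 0, 0], [0, 0, 0, 0, 0, 0]], "grip": 5, "grip_force": 40}}

```text
t: 8.85
tool_pos: [0.4408, -0.1462, 0.0812]
tool_rot: [-1.566, 0.147, -0.148]
contact_force: [-1.1, -0.3, 5.0]
opening: 0.0136
```

Request:
{"api": "jog_arm", "payload": {"moves": [[-4, -4, 0, 0, 0, 0], [-6, -6, 0, 0, 0, 0], [-6, -6, 0, 0, 0, 0], [0, 0, 0, 0, 0, 0]]}}

```text
t: 9.25
tool_pos: [0.4241, -0.1425, 0.0971]
tool_rot: [-1.566, 0.147, -0.148]
contact_force: [-1.1, -0.8, -0.5]
opening: 0.0137
```

Request:
{"api": "jog_arm", "payload": {"moves": [[-8, -8, 0, 0, 0, 0], [-8, -8, 0, 0, 0, 0], [-8, -8, 0, 0, 0, 0], [-8, -8, 0, 0, 0, 0], [-6, -10, 0, 0, 0, 0], [-4, -15, 0, 0, 0, 0], [0, -30, 0, 0, 0, 0], [0, -40, 0, 0, 0, 0], [0, -40, 0, 0, 0, 0], [0, -30, 0, 0, 0, 0], [0, -10, 0, 0, 0, 0], [0, 0, 0, 0, 0, 0]]}}

```text
t: 10.45
tool_pos: [0.3839, -0.1351, 0.3049]
tool_rot: [-1.567, 0.145, -0.149]
contact_force: [-0.1, 0.3, -0.8]
opening: 0.0136
```

```bash
python3 - <<'E'
from h import *
o=ctrl.get_obs();w=save("wrist","w5.png")[:,:,::-1];s=save("side","s5.png")[:,:,::-1]
print(o["tool_pos"],o["contact_force"],o["opening"],o["q"])
cv2.imwrite("pics/c5.png",np.hstack([w[:,100:540][:, :400],cv2.resize(s[100:300,180:380],(400,400))]))
E
```

```text
[ 0.38388726 -0.13507642  0.30491913] [-0.09705229  0.2847938  -0.8035302 ] 0.013603597261845716 [-5.21821639e-01 -5.35751378e-01  1.98369148e+00  1.91209455e-04
  1.69090503e+00 -1.90493552e+00]
```

View pics/c5.png

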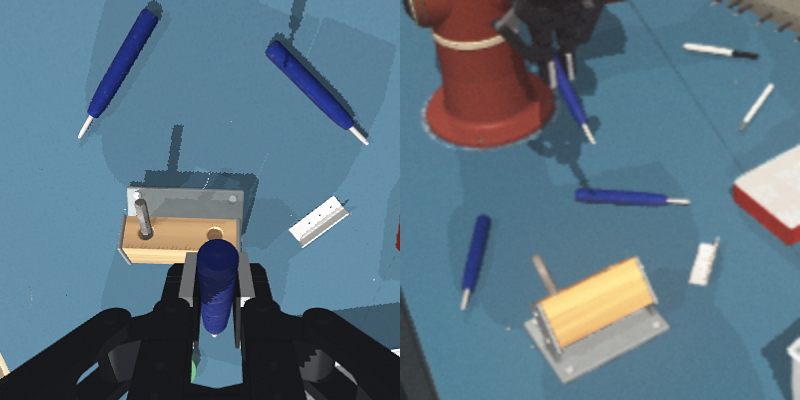

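The tool is out, the bore is empty and the punch is still in place. I move forward and up, then turn 45° about tool z.

Request:
{"api": "jog_arm", "payload": {"moves": [[25, -10, 0, 0, 0, 0], [40, -15, 0, 0, 0, 0], [40, -15, 0, 0, 0, 0], [40, -10, 0, 0, 0, 0], [15, 0, 0, 0, 0, -0.07], [0, 0, 0, 0, 0, -0.12], [0, 0, 0, 0, 0, -0.13], [0, 0, 0, 0, 0, -0.13], [0, 0, 0, 0, 0, -0.13], [0, 0, 0, 0, 0, -0.12], [0, 0, 0, 0, 0, -0.085], [0, 0, 0, 0, 0, 0]]}}

```text
t: 11.75
tool_pos: [0.5384, -0.164, 0.3469]
tool_rot: [-1.549, -0.47, -0.754]
contact_force: [-1.2, 0.4, -0.2]
opening: 0.0135
```

Request:
{"api": "jog_arm", "payload": {"moves": [[0, 0, 0, 0, 0, 0], [0, 0, 0, 0, 0, 0]]}}

```text
t: 11.95
tool_pos: [0.541, -0.1649, 0.3535]
tool_rot: [-1.551, -0.476, -0.757]
contact_force: [-0.7, -0.3, 0.1]
opening: 0.0136
```

```bash
python3 - <<'E'
from h import *
o=ctrl.get_obs();t=save("top","t6.png")[:,:,::-1];s=save("side","s6.png")[:,:,::-1]
print(o["tool_pos"],R.from_rotvec(o["tool_rot"]).as_matrix().round(3),o["contact_force"],o["opening"])
T=par("top");S=par("side");p=o["tool_pos"];a,b=proj(T,p),proj(S,p);print(a,b)
out=[]
for im,c in((t,a),(s,b)):
    x,y=(c-50).astype(int);print(x,y);out.append(cv2.resize(im[y:y+100,x:x+100],(400,400),interpolation=cv2.INTER_CUBIC))
cv2.imwrite("pics/c6.png",np.hstack(out))
E
```

```text
[ 0.54103451 -0.16488344  0.35350209] [[ 0.696  0.693  0.187]
 [-0.132 -0.132  0.982]
 [ 0.706 -0.708  0.   ]] [-0.74511238 -0.34241962  0.1022196 ] 0.013624794109196902
[415.25099015 132.89424904] [296.09776027 157.50937281]
365 82
246 107
```

View pics/c6.png

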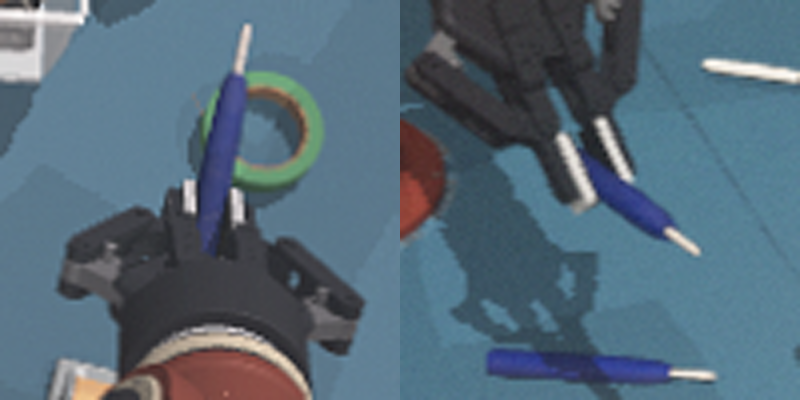

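```bash
python3 - <<'E'
from h import *
T=par("top");S=par("side");o=ctrl.get_obs()
f=lambda x0,y0,x,y:(x0+x/4-.4,y0+y/4-.4)
pt=[]
for a,b in(((247,24),(299,254)),((239,75),(265,233))):
    p,e=tri([ray(T,f(365,82,*a)),ray(S,f(246,107,*b))]);pt.append(p);print(p.round(4),np.round(e,4))
M=R.from_rotvec(o["tool_rot"]).as_matrix();g=o["tool_pos"]-ctrl.grip_depth*M[:,1];print("g",g)
ang=lambda d:np.degrees(np.arcsin(d[2]/np.linalg.norm(d)))
print(ang(pt[0]-pt[1]),ang(pt[0]-g),np.linalg.norm(pt[0]-g))
E
```

```text
[ 0.6226 -0.1821  0.3763] [0.001 0.001]
[ 0.5981 -0.1787  0.3734] [0.0005 0.0005]
g [ 0.52828382 -0.16245101  0.36739664]
6.539806115610409 5.257036514388843 0.09672865852397738
```

```bash
python3 - <<'E'
from h import *
ns=[]
for n,f,(x0,x1,y0,y1) in(("top","t6.png",(365+48,365+62,82+17,82+48)),("side","s6.png",(246+48,246+69,107+38,107+61))):
    im=cv2.imread("pics/"+f).astype(int);P=par(n)
    b,g,r=im[:,:,0],im[:,:,1],im[:,:,2];m=(b>r*1.8)&(b>g*1.8)&(b>50);k=np.zeros_like(m);k[y0:y1,x0:x1]=m[y0:y1,x0:x1]
    ys,xs=np.nonzero(k);rc=cv2.minAreaRect(np.c_[xs,ys].astype(np.int32))
    l=cv2.fitLine(np.c_[xs,ys].astype(np.float32),cv2.DIST_L2,0,.01,.01).ravel();print(n,len(xs),l,rc,np.degrees(np.arctan2(l[1],l[0])))
    A=ray(P,l[2:]-l[:2]*12)[1];B=ray(P,l[2:]+l[:2]*12)[1];c=np.cross(A,B);ns.append(c/np.linalg.norm(c))
d=np.cross(*ns);d/=np.linalg.norm(d);d*=np.sign(d[0]);print(d,np.degrees(np.arcsin(d[2])))
E
```

```text
top 42 [ 5.3479612e-02 -9.9856895e-01  4.2073810e+02  1.1304762e+02] ((420.3132019042969, 115.49622344970703), (6.327239990234375, 26.29183006286621), 10.619654655456543) -86.93438
side 133 [  0.78334993   0.62158096 302.54886    156.66165   ] ((302.04730224609375, 156.5337677001953), (24.179508209228516, 6.393620491027832), 35.53767776489258) 38.431675
[ 0.9934905  -0.08560704 -0.07515364] -4.31004995654863
```

```bash
python3 - <<'E'
from h import *
P=par("side");M=R.from_rotvec(ctrl.get_obs()["tool_rot"]).as_matrix();zt=M[:,2]
im=cv2.imread("pics/s6.png").astype(int)[140:175,290:325];b,g,r=im[:,:,0],im[:,:,1],im[:,:,2]
m=(b>r*1.5)&(b>g*1.5)&(b>60)
w=(r>130)
print("\n".join("".join("B" if m[i,j] else "w" if w[i,j] else "." for j in range(35)) for i in range(35)))
for A in(36.7,35.5,38.4,33):
    t=np.radians(A);l=np.array([np.cos(t),np.sin(t)]);c=np.array([302.3,156.6]);n=np.cross(ray(P,c-l*12)[1],ray(P,c+l*12)[1])
    d=np.cross(n,zt);d/=np.linalg.norm(d);d*=np.sign(d[0]);print(A,np.degrees(np.arcsin(d[2])))
E
```

```text
......www..........................
......www..........................
.......www.........................
.......www.........................
........www........................
.BB.....www........................
w.BBB....www.......................
w.BBBB...www.......................
ww.BBBB...www......................
ww.BBBBBB.www......................
ww.BBBBBBB.www.....................
www.BBBBBBBwww.....................
www.BBBBBBBB.w.....................
wwww.BBBBBBBBB.....................
.www.BBBBBBBBBB....................
.wwwwBBBBBBBBBBBB..................
..www.BBBBBBBBBBBB.................
.wwww..BBBBBBBBBBBB................
www.....BBBBBBBBBBBB...............
ww........BBBBBBBBBBBB.............
...........BBBBBBBBBBBB............
............BBBBBBBBBBBB...........
..............BBBBBBBBBB...........
................BBBBBBB............
.................BBBBBwww..........
...................BBBwwww.........
.....................BB.wwww.......
.........................wwww......
..........................wwww.....
...........................wwww....
.............................ww....
...................................
...................................
...................................
...................................
36.7 5.294756045704696
35.5 6.591380656463024
38.4 3.36984323824224
33 9.140279271615269
```

Both measures put the tip about 5.4° too high, so I correct by +0.093 rad and check again.

Request:
{"api": "jog_arm", "payload": {"moves": [[0, 0, 0, 0, 0, 0.05], [0, 0, 0, 0, 0, 0.043], [0, 0, 0, 0, 0, 0], [0, 0, 0, 0, 0, 0], [0, 0, 0, 0, 0, 0]]}}

```text
t: 12.55
tool_pos: [0.5407, -0.1647, 0.3532]
tool_rot: [-1.562, -0.402, -0.687]
contact_force: [0.6, 0.8, -0.5]
opening: 0.014
```

```bash
python3 - <<'E'
from h import *
o=ctrl.get_obs();t=save("top","t7.png")[:,:,::-1];s=save("side","s7.png")[:,:,::-1]
print(o["t"],o["tool_pos"],o["tool_rot"],np.abs(o["dq"]).max(),o["opening"])
T=par("top");S=par("side");p=o["tool_pos"]
out=[]
for im,P in((t,T),(s,S)):
    x,y=(proj(P,p)-50).astype(int);print(x,y);out.append(cv2.resize(im[y:y+100,x:x+100],(400,400),interpolation=cv2.INTER_CUBIC))
cv2.imwrite("pics/c7.png",np.vstack([np.hstack(out),np.hstack([cv2.resize(t[130:230,200:440],(480,200)),cv2.resize(s[150:300,200:440],(320,200))])]))
E
```

```text
12.55 [ 0.54065262 -0.16472358  0.35317205] [-1.56180156 -0.40220816 -0.68665944] 0.007809887758402658 0.014017236494594593
365 83
246 107
```

View pics/c7.png

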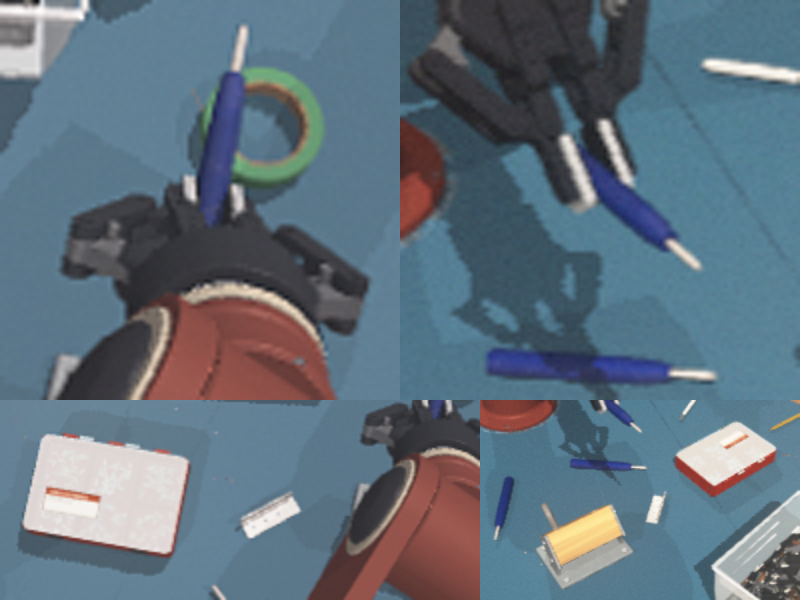

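```bash
python3 - <<'E'
from h import *
T=par("top");S=par("side");o=ctrl.get_obs()
f=lambda x0,y0,x,y:(x0+x/4-.4,y0+y/4-.4)
pt=[]
for a,b in(((244,25),(300,269)),((235,73),(267,242))):
    p,e=tri([ray(T,f(365,83,*a)),ray(S,f(246,107,*b))]);pt.append(p);print(p.round(4),np.round(e,4))
M=R.from_rotvec(o["tool_rot"]).as_matrix();g=o["tool_pos"]-ctrl.grip_depth*M[:,1];zt=M[:,2]
ang=lambda d:np.degrees(np.arcsin(d[2]/np.linalg.norm(d)))
print(ang(pt[0]-pt[1]),ang(pt[0]-g))
im=cv2.imread("pics/s7.png").astype(int);b,gg,r=im[:,:,0],im[:,:,1],im[:,:,2]
m=(b>r*1.5)&(b>gg*1.5)&(b>60);m[:156]=0;m[170:]=0;m[:,:290]=0;m[:,325:]=0
ys,xs=np.nonzero(m);c=np.array([xs[ys<164].mean(),0])
rows=[(y,xs[ys==y].min(),xs[ys==y].max()) for y in np.unique(ys)];print(rows)
tip=np.array(f(246,107,300,269))
l=cv2.fitLine(np.c_[xs,ys].astype(np.float32),cv2.DIST_L2,0,.01,.01).ravel()
for A,B in((l[2:],tip),(l[2:]-10*l[:2],l[2:]+10*l[:2])):
    d=np.cross(np.cross(ray(S,A)[1],ray(S,B)[1]),zt);d*=np.sign(d[0]);print("plane",ang(d))
E
```

```text
[ 0.6236 -0.1825  0.3683] [0.0009 0.0009]
[ 0.599  -0.1781  0.3683] [0.0003 0.0003]
-0.1312273913109714 0.45834281942801774
[(np.int64(156), np.int64(296), np.int64(305)), (np.int64(157), np.int64(297), np.int64(306)), (np.int64(158), np.int64(297), np.int64(308)), (np.int64(159), np.int64(299), np.int64(309)), (np.int64(160), np.int64(300), np.int64(310)), (np.int64(161), np.int64(301), np.int64(311)), (np.int64(162), np.int64(302), np.int64(312)), (np.int64(163), np.int64(303), np.int64(312)), (np.int64(164), np.int64(304), np.int64(313)), (np.int64(165), np.int64(306), np.int64(314)), (np.int64(166), np.int64(307), np.int64(312)), (np.int64(167), np.int64(308), np.int64(311)), (np.int64(168), np.int64(310), np.int64(311)), (np.int64(169), np.int64(312), np.int64(312))]
plane 1.0817199573368121
plane 6.75717381386299
```

The tool is level to within about 1°, the lid is shut, the clip and punch are in place, and the tool is about 0.37 m up and still.

```bash
python3 -c "
from station import ctrl
print(ctrl.finish_job())"
```

```text
the job is handed in; nothing more can be done
None
```

I shut the rivet case's lid, then drew the blue deburring tool out of the holder. I turned it level and handed the job in while gripping it still, about 0.37 m above the bench, at about 12.6 s.

- **Lid:** it met a hard stop at fingertip height 36.5 mm (about 19 N). The later top and side pictures show it fully shut.
- **Level:** the first 45° turn left the tip about 5.4° high, so I corrected it. After that, three measurements gave -0.1°, 0.5° and 1.1°. A fourth fit, to a short cut-off piece of the handle, gave 6.8°; I set it aside as biased by the cut.
- **Grip:** the finger opening read 14.0 mm against the 15 mm handle. Outside forces were about 1 N, and joint speeds were near zero.
- **Surroundings:** the last pictures show the punch still in the holder, the angle clip unmoved, and nothing touching the tool.

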